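# Extend the telescopic bottle brush from its tray and hold it ready

### The arm

A 7-joint arm with a two-finger parallel gripper is mounted at the origin on the work surface. World frame = base frame: x ahead of the robot, y to its left, z up, the work surface at z = 0. Lengths are in mm, angles in rad, forces in N, time in s.
With the tool pointing down it reaches from about 425 to 1025 mm from the base axis. Payload 9.4 kg.
Tool frame: the origin (TCP) lies midway between the tips of the shut fingers; the grasp point (between the pads) lies 19 mm behind it; z points along the fingers, y is the direction in which the jaws open and shut (so a half turn about z gives the same grasp; the last joint's range is limited). The gripper opens to 85 mm and grips with 20 to 120 N. Pads are 22 mm wide; open, the fingers measure 114 mm over their backs; the gripper's body (76 mm by 85 mm) begins 54 mm behind the grasp point. The pads swing forward as they close: fully open they stand 13 mm farther back than shut.
Start: joints at [1.159, 0.599, -0.003, 1.599, 0.002, 0.943, -0.08], TCP at [238.211, -684.748, 231.275] pointing down, gripper open.
Joint ranges: [-2.57, 2.57], [-0.35, 1.97], [-1.29, 1.29], [0.11, 2.56], [-1.05, 4.19], [0.11, 1.86], [-2.63, 2.63]. Speed limits (rad/s): [2.22, 2.22, 3.01, 3.01, 3.14, 3.14, 3.14].

### API

Orientations are given as a unit quaternion [w, x, y, z].
In Python, from rig import bot, vision gives the robot as it stands.
- The arm moves only by the tool move_arm, never from a script. Its arguments are lists of equal length, an entry for each row: "linear": the shift along the tool's x, y, z in m, a list of three; "rotation": the turn, a rotation vector about the tool's x, y, z in degrees, a list of three; "gripper": the opening, from -1 (shut) to 1 (fully open), so that 0 is half open. In form: {"linear": [[dx, dy, dz], ...], "rotation": [[rx, ry, rz], ...], "gripper": [gripper, ...]}. A call has exactly 8 rows; each row is the pose to reach, as a shift and turn from the pose measured when the call began, along the tool's axes at that moment; what a row does not reach only later rows make up. A row lasts 1/12 s, in which the tool goes at most 41.7 mm and 7.16 degrees, less where a joint would pass 70% of its speed; a pose out of reach is approached as far as the arm can. A call with a gripper value outside its range is refused whole. The fingers move at their own pace and stop on an object; "grip_force" is the grip in N (left out, the last holds). Time passes only in rows, so rows that repeat a pose let the fingers close, or fill a call up. It gives the time, the measured TCP pose, the force and the opening at its end, in the units of the state.
- bot.read_state(): the state, without advancing time (a new reading comes with each control period).
- vision.capture(name): name is "side" or "top"; returns a dict with "img" (480x640x3 uint8, blue, green, red), "mtx" (3x3 intrinsics, pixels), "world_from_camera" (4x4, takes a point from camera to world coordinates). Camera axes: x right, y down, z forward; pixel columns grow to the right and rows downward; lengths in mm; the calibration is good to about 2 mm. A picture is of the moment at which its call begins. There is no depth.
- bot.hand_in(): hands the job in, once; it reports no verdict.
The state is a dict: "clock": time; "joint_pos": joint angles; "qd": joint speeds; "joint_efforts": joint torques, N m; "tool_pos": TCP position; "ee_rot": TCP orientation; "ft_force": force on the tool from outside, world axes, zero at the start; "moment": the same for the moment, N m; "opening": finger opening in mm.
Only numpy, scipy, OpenCV 4.12 (cv2) and the standard library are available. Lean on these libraries where they do the work, as an engineer would, in place of code of your own. Each camera call takes 0.05 s, during which the arm holds its last target. There are 200 camera calls.

### The job

Get the bottle brush ready for the tall bottles: lay it down gently, flat in its place in the brush tray, with the bristle head in the deep pocket, the neck in the notch and the handle in the cradle, and let go of it. Then press in the lock button on the side of the handle and, with the pocket holding the head back, pull the handle out to its second stop, and let the button spring out so that the brush locks at full length. Finish holding the locked, extended brush level by its handle, lifted a hand's breadth clear of the tray with the button left out: do not put it down or let go, and leave the bottles, the straw brush, the can and the saucer with the tongs where they are.

Things in the scene. Friction and masses are not known exactly. Their poses are not given: they have to be found in the camera images.
- brush: telescopic bottle brush, 0.19 kg, collapsed, lying on the counter, head away from the robot. Origin on the shaft axis at mid-length; x to the head, z up, button on +y side. Collapsed: white head 34 across, x = 70 to 150 mm; neck 9 across, x = 43 to 70; black handle x = -150 to 30, 30 wide (y), 34 high, so the axis lies 17 above what it lies on. Balances at x = -25, extended at -72
- brush_head (a point): centre of the bristle head (34 across, 80 long), on the shaft axis, 110 mm from the brush's origin
- handle_centre (a point): centre of the straight black handle, 180 long, 30 wide, 34 high; moves with the handle; x to the head. The button is centred 35 mm towards the head from here; clear of the button are the front 49 mm of the handle (41 to 90 mm towards the head from here) and all behind the button (from 29 mm towards the head to 90 mm towards the tail)
- button_face (a point): centre of the outer face of the steel lock button: 12 mm long along the handle, 16 high, standing 4 mm proud of the handle's +y side, half-way up. Pinching the handle across it, one finger on the button, presses it in (spring 3 N, 6 N fully in); it stays in only while pressed
- handle (a joint): how far the handle is drawn out towards its tail (brush -x), m: 0 collapsed, 0.040 first stop, 0.080 second stop (hard end at 0.081). With the button out it locks within 1.5 mm at each of these; with the button held in it slides past the first stop against 2 N of friction
- button (a joint): how far the lock button is pressed in, m: 0 out, 0.004 flush with the handle, 0.0045 limit. The lock frees at 0.003; between stops it stays about 0.0025 in; at a stop it springs out by itself once nothing presses it
- tray: grey brush tray, 326 x 155 mm, fixed to the counter. Origin at counter level under the middle of the brush's place; x from the cradle (near the robot) to the pocket, z up. In its place the collapsed brush has its origin 36 mm above the tray's, axis along tray x. Base plate 6 high, rim 14 high, y = -60 to 95. Between pocket and cradle the handle lies free, 13 above the base, fingers fit both sides
- tray_pocket (a point): where the head's centre lies with the brush in its place: x = 111 mm of the tray, 36 above the counter. Pocket 94 long (x = 64 to 158), 46 wide inside, floor 19 and walls 44 mm above the counter; the wall towards the handle (6 thick) has an open-topped notch 20 wide, down to 26 mm, for the neck; the head cannot pass it lengthways
- tray_cradle (a point): middle of the cradle for the handle's tail, x = -135 mm of the tray, at axis height 36 mm: a saddle 14 mm long (x), seat 19 mm above the counter, between lips 40 mm apart reaching 36 mm above the counter
- straw_brush: thin straw brush, 210 long, 10 thick, in the tray's narrow side compartment 78 mm to the +y side of the brush's place, top 16 mm above the counter; to be left alone
- rack: slotted wooden bottle rack, 220 x 110 x 112 mm, fixed, at the right end of the counter
- bottle_near: green glass bottle, 68 in diameter, 262 tall, standing in the rack; origin at its foot
- bottle_far: clear glass bottle, 68 in diameter, 235 tall, standing in the rack; origin at its foot
- can: crushed blue drink can, about 66 in diameter and 72 tall, on the right of the counter, nearer the robot than the rack; origin at its foot
- saucer: white ceramic saucer, 150 in diameter, 18 high, at the left end of the counter; origin under its centre
- tongs: stainless steel tongs, 230 long, 12 high, lying across the saucer; origin at mid-length on the underside

How it is judged (in metres and radians):
On the way, in this order (a step that is already met when the one before it is completed fails the run):
1. the collapsed brush lies in its place in the tray (head in the pocket, handle in the cradle) and is let go (x of brush_head in the frame of tray_pocket between -0.012 and 0.012 m and y of brush_head in the frame of tray_pocket between -0.01 and 0.01 m and z of brush_head in the frame of tray_pocket below 0.006 m and x of handle_centre in the frame of tray below 0 m and angle between the x axis of brush and the x axis of tray, either way round below 0.08 rad and value of joint handle below 0.005 m and contact force between brush and the fingers below 0.1 N), for 0.2 s.
2. the button is pressed in and the handle is on its way out, the head in the pocket (value of joint handle above 0.012 m and value of joint button above 0.0015 m and distance between brush_head and tray_pocket below 0.018 m), for 0.05 s.
3. the handle is out at its second stop and the button has sprung out, the head still in the pocket (value of joint handle above 0.077 m and value of joint button below 0.001 m and distance between brush_head and tray_pocket below 0.022 m), for 0.1 s.
At the end, for the whole second after the job is handed in: the handle is out at the second stop (more than 77 mm) with the button out (less than 1 mm in), and the fingers hold the brush still by the handle, level within 20 degrees, the centres of head and handle more than 85 mm above the counter, the brush touching neither tray nor rack (value of joint handle above 0.077 m and value of joint button below 0.001 m and height (world z) of each of brush_head, handle_centre above 0.085 m and angle between brush's own z axis and vertical below 0.35 rad and contact force between brush and the fingers above 2 N and contact force between brush and tray below 0.05 N and contact force between brush and rack below 0.05 N and horizontal distance between handle_centre and the grasp point below 0.1 m and linear speed of brush below 0.05 m/s); the arm keeps its last pose, push and grip.
It fails at once if the brush is let go in the air, more than about 4 cm above its place (contact force between brush and the fingers below 0.01 N and height (world z) of brush_head above 0.075 m).
It fails at once if a bottle is shifted in the rack or tipped (distance of any of bottle_near, bottle_far from where it was at the start of the episode above 0.03 m or angle between any of bottle_near, bottle_far's own z axis and vertical above 0.3 rad).
It fails at once if the straw brush, can, saucer or tongs are moved more than 3 cm (distance of any of straw_brush, can, saucer, tongs from where it was at the start of the episode above 0.03 m).
It also fails if it takes over 58 s, if anything falls off the work surface, if the arm or the gripper's body presses on something with over 40 N, if the wrist force passes 120 N, or if a joint passes its speed limit or range.

## Working session

There is one attempt and no reset: what is moved stays moved. The work goes in short steps, Python scripts to look and compute and a tool call to move; the robot and the scene stay as the last step left them, time stands still between calls to the robot, and variables do not carry over. Pictures are saved under pics/ and viewed, about 8 in all and at most 12, crops included, and the job is handed in when it is done.

Besides the shell and the picture viewer there is one more tool, called after ">>>" as name(argument=value, ...) on one line, values as JSON. move_arm: Moves the arm, as the interface text tells. Its arguments: {"type":"object","properties":{"linear":{"type":"array"},"rotation":{"type":"array"},"gripper":{"type":"array"},"grip_force":{"type":"number"}},"required":["linear","rotation","gripper"]}

```bash
mkdir -p pics; ls
python3 - <<'E'
from rig import bot, vision
import cv2,numpy as np
s=bot.read_state();print(s)
for n in("top","side"):
    c=vision.capture(n);cv2.imwrite(f"pics/{n}0.png",c["img"]);np.savez(f"{n}0.npz",**c);print(n,c["mtx"].round(1).tolist(),c["world_from_camera"].round(3).tolist())
E
```

```text
pics
{'clock': 0.0, 'joint_pos': array([ 1.15929726,  0.6001382 , -0.00255456,  1.60013475,  0.00181162,
        0.94289386, -0.07979593]), 'qd': array([-8.76861654e-04, -9.07042631e-04, -1.43216251e-03,  6.53355654e-04,
       -6.99671285e-04, -3.76650557e-04, -1.09211895e-05]), 'joint_efforts': array([ 1.11385343e-03, -7.76466107e+01,  1.56515200e+00, -2.58011538e+01,
        1.22736348e-02,  9.02860716e-03, -8.84425589e-06]), 'tool_pos': array([ 238.05231522, -684.30214444,  230.40560909]), 'ee_rot': array([-7.59385079e-04,  9.86014520e-01,  1.66657580e-01, -2.02857671e-04]), 'ft_force': array([ 0.67801733, -0.06479756, -0.12900347]), 'moment': array([-0.01298629,  0.01325724,  0.04078151]), 'opening': 85.44521592631048}
top [[581.5, 0.0, 312.9], [0.0, 581.5, 218.0], [0.0, 0.0, 1.0]] [[0.012, -0.99, 0.141, 315.627], [-1.0, -0.014, -0.013, 7.596], [0.015, -0.141, -0.99, 1707.357], [0.0, 0.0, 0.0, 1.0]]
side [[471.4, 0.0, 316.9], [0.0, 471.4, 239.5], [0.0, 0.0, 1.0]] [[-0.933, -0.272, 0.234, 251.301], [-0.359, 0.695, -0.623, 770.434], [0.006, -0.665, -0.747, 969.691], [0.0, 0.0, 0.0, 1.0]]
```

View pics/top0.png

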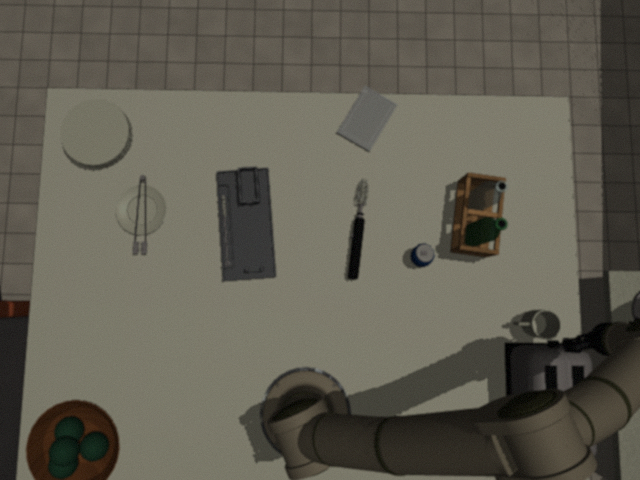

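View pics/side0.png

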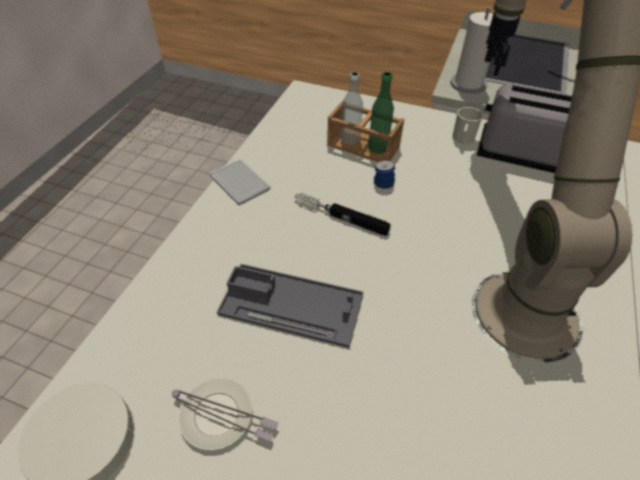

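The top view shows the black handle from about (352,278) to (359,217), with the head at (362,190). The tray corners are at about (217,170), (268,168), (275,276) and (222,281), and the can is at (422,255). In the side view the brush spans (297,200) to (389,230), and the tray spans (220,300) to (360,320).

```bash
cat > h.py <<'E'
import numpy as np,cv2
def ray(c,uv,z):
    uv=np.asarray(uv,float).reshape(-1,2); T=c["world_from_camera"]
    d=np.c_[uv,np.ones(len(uv))]@np.linalg.inv(c["mtx"]).T@T[:3,:3].T
    o=T[:3,3]; return o+d*((z-o[2])/d[:,2])[:,None]
def blob(m,roi):
    x0,y0,x1,y1=roi; k=np.zeros(m.shape,np.uint8); k[y0:y1,x0:x1]=m[y0:y1,x0:x1]
    cs,_=cv2.findContours(k,cv2.RETR_EXTERNAL,cv2.CHAIN_APPROX_NONE)
    return max(cs,key=cv2.contourArea).reshape(-1,2)
def rect(c,ct,z):
    p=ray(c,ct,z)[:,:2].astype(np.float32); (cx,cy),s,a=cv2.minAreaRect(p)
    b=cv2.boxPoints(((cx,cy),s,a)); e=[b[1]-b[0],b[2]-b[1]]; l=max(e,key=np.linalg.norm)
    l=l*np.sign(l[0]); return np.array([cx,cy]),sorted(s),np.degrees(np.arctan2(l[1],l[0])),b
E
python3 - <<'E'
from h import *
for n,hr,tr in(("top",(335,205,375,290),(205,155,290,292)),("side",(325,195,400,245),(205,255,375,355))):
    c=dict(np.load(n+"0.npz")); g=c["img"].max(2)
    print(n,"vals handle/tray/counter",c["img"][250,355] if n=="top" else c["img"][218,360],c["img"][230,250] if n=="top" else c["img"][300,300],c["img"][310,300] if n=='top' else c["img"][350,400])
    h=blob((g<50).astype(np.uint8),hr)
    print("handle",rect(c,h,22))
    sp=c["img"].min(2)
    t=blob((g<115).astype(np.uint8),tr)
    print("tray",rect(c,t,12), cv2.boundingRect(t))
    if n=="top":
        cv2.imwrite("pics/crop1.png",np.hstack([cv2.resize(c["img"][155:295,205:290],None,fx=4,fy=4,interpolation=cv2.INTER_CUBIC),cv2.resize(c["img"][155:295,325:410],None,fx=4,fy=4,interpolation=cv2.INTER_CUBIC)]))
E
```

```text
top vals handle/tray/counter [12 10 10] [55 55 55] [107 123 125]
handle (array([ 470.41595459, -139.52566528]), [31.568058013916016, 180.49241638183594], np.float32(-6.2821937), array([[ 378.9845 , -145.33968],
       [ 558.39307, -165.09013],
       [ 561.8474 , -133.71165],
       [ 382.43884, -113.9612 ]], dtype=float32))
tray (array([541.32659912, 183.54283142]), [163.33103942871094, 339.41485595703125], np.float32(5.4506993), array([[364.6292  , 248.7187  ],
       [380.14386 ,  86.126205],
       [718.024   , 118.36696 ],
       [702.50934 , 280.95947 ]], dtype=float32)) (215, 165, 62, 118)
side vals handle/tray/counter [11 12 13] [97 96 97] [169 186 192]
handle (array([ 467.96957397, -134.34375   ]), [48.218997955322266, 181.5276641845703], np.float32(-6.1298227), array([[ 375.1502 , -148.62349],
       [ 555.64   , -168.00731],
       [ 560.78894, -120.06401],
       [ 380.29913, -100.68019]], dtype=float32))
tray (array([542.18774414, 188.75437927]), [162.75259399414062, 336.4370422363281], np.float32(5.4627137), array([[366.98633, 253.74704],
       [382.4801 ,  91.7336 ],
       [717.38916, 123.76172],
       [701.8954 , 285.77515]], dtype=float32)) (217, 265, 146, 84)
```

View pics/crop1.png

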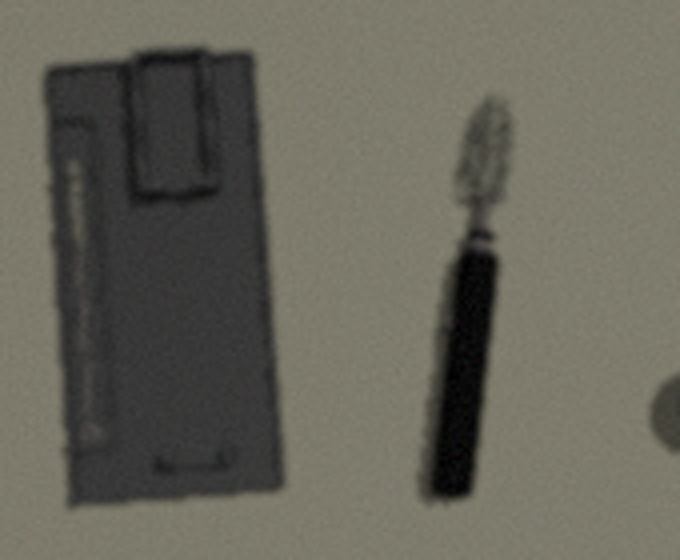

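Run:
```python
from h import *
c=dict(np.load("top0.npz")); s=dict(np.load("side0.npz"))
t=blob((c["img"].max(2)<88).astype(np.uint8),(205,155,290,292))
P=ray(c,t,14)[:,:2]; ctr=P.mean(0)
def fit(a,b):  # edge midpoints in frame rotated by 5.4deg
    pass
y=np.radians(5.45);R=np.array([[np.cos(y),np.sin(y)],[-np.sin(y),np.cos(y)]])
Q=(P-[541,183])@R.T
e={}
for n,m,ax in(("left",(Q[:,1]>60)&(abs(Q[:,0])<140),1),("right",(Q[:,1]<-60)&(abs(Q[:,0])<140),1),("near",(Q[:,0]<-140)&(abs(Q[:,1])<60),0),("far",(Q[:,0]>140)&(Q[:,1]>15)&(Q[:,1]<70),0)):
    f=np.polyfit(Q[m,1-ax],Q[m,ax],1); print(n,f.round(3),m.sum()); e[n]=f[1]
print("len",e["far"]-e["near"],"wid",e["left"]-e["right"])
cen=np.array([(e["far"]+e["near"])/2,(e["left"]+e["right"])/2-17.5])
print("tray origin",np.array([541,183])+R.T@cen)
print("pocket rim corners(outer) z44",ray(c,np.array([[133,52],[208,48],[216,194],[136,200]])/4+[205,155],44)[:,:2].round(1).tolist())
pc=ray(c,np.array([[133,52],[208,48],[216,194],[136,200]])/4+[205,155],44)[:,:2].mean(0);print("pocket c",pc,"expected from origin",np.array([541,183])+R.T@(cen+[111,0]))
lc=ray(c,np.array([[158,465],[230,460]])/4+[205,155],36)[:,:2];print("lips",lc,"exp",np.array([541,183])+R.T@(cen+[-135,0]))
# side-view handle: axis check by two heights
S=[]
cv2.imwrite("pics/crop2.png",cv2.resize(s["img"][255:350,205:375],None,fx=4.5,fy=4.5,interpolation=cv2.INTER_CUBIC))
```

```text
left [-0.    76.827] 95
right [  0.    -76.509] 94
near [ 8.00000e-03 -1.65017e+02] 41
far [-5.00000e-03  1.59177e+02] 18
len 324.1943135247799 wid 153.33602335219007
tray origin [539.74048138 165.46029978]
pocket rim corners(outer) z44 [[696.6, 204.9], [700.5, 150.3], [592.5, 141.7], [587.2, 199.4]]
pocket c [644.20767647 174.06087596] expected from origin [650.2387015  176.00275445]
lips [[396.78066683 178.81384113]
 [401.01855782 127.46814309]] exp [405.35075421 152.63839546]
```

View pics/crop2.png

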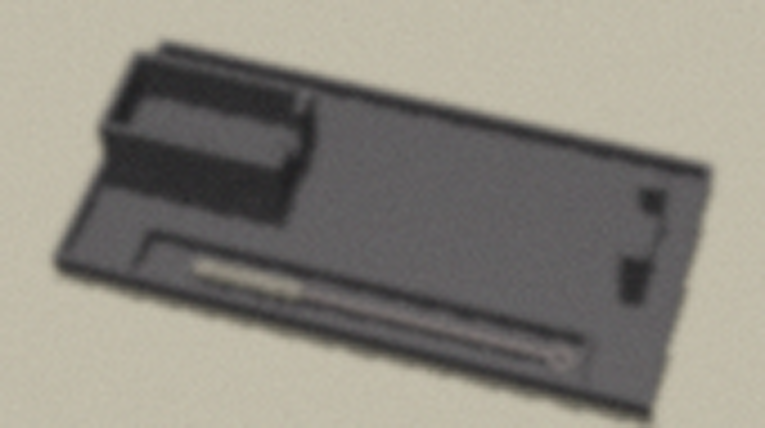

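>>> move_arm(linear=[[0.447,-0.415,0.02],[0.447,-0.415,0.02],[0.447,-0.415,0.02],[0.447,-0.415,0.02],[0.447,-0.415,0.02],[0.447,-0.415,0.02],[0.447,-0.415,0.02],[0.447,-0.415,0.02]], rotation=[[0,0,0],[0,0,0],[0,0,0],[0,0,0],[0,0,0],[0,0,0],[0,0,0],[0,0,0]], gripper=[1,1,1,1,1,1,1,1])

```text
clock: 0.77
tool_pos: [394.5, -388.4, 220.0]
ee_rot: [-0.001, 0.986, 0.167, -0.0]
ft_force: [0.9, -0.4, 0.2]
opening: 85.2
```

The side crop shows the pocket with its notch facing the handle at (295,130), the cradle lips at (650,200) and (630,280), and the straw brush in its slot. The estimated poses are:

| Item | Position (mm) | Yaw |
|---|---|---|
| Tray origin | (540, 165.5) | 5.45° |
| Brush origin | (530, -146) | -6.3° |

The measured sizes agree with the given ones.

>>> move_arm(linear=[[0.2075,-0.184,0.1],[0.2075,-0.184,0.1],[0.2075,-0.184,0.1],[0.2075,-0.184,0.1],[0.2075,-0.184,0.1],[0.2075,-0.184,0.1],[0.2075,-0.184,0.1],[0.2075,-0.184,0.1]], rotation=[[0,0,7],[0,0,14],[0,0,21],[0,0,25.5],[0,0,25.5],[0,0,25.5],[0,0,25.5],[0,0,25.5]], gripper=[1,1,1,1,1,1,1,1])

```text
clock: 1.43
tool_pos: [532.8, -138.3, 117.9]
ee_rot: [-0.002, 0.999, -0.051, -0.001]
ft_force: [0.3, 0.1, 0.4]
opening: 85.1
```

```bash
cat > st.py <<'E'
from rig import bot
import numpy as np
from scipy.spatial.transform import Rotation as Ro
def pose():
    s=bot.read_state(); q=s["ee_rot"]; R=Ro.from_quat(q[[1,2,3,0]] if isinstance(q,np.ndarray) else [q[1],q[2],q[3],q[0]]).as_matrix(); return s,np.array(s["tool_pos"]),R
def show(t,yaw):
    s,p,R=pose(); y=np.radians(yaw); G=np.array([[np.cos(y),np.sin(y),0],[np.sin(y),-np.cos(y),0],[0,0,-1]])
    print("t",round(s["clock"],2),"p",p.round(1),"yaw",np.degrees(np.arctan2(R[1,0],R[0,0])).round(2),"f",np.round(s["ft_force"],1),"open",round(s["opening"],1),"q",np.round(s["joint_pos"],2))
    print("lin(mm)",(R.T@(np.array(t)-p)).round(1),"rot",np.degrees(Ro.from_matrix(R.T@G).as_rotvec()).round(2))
E
python3 - <<'E'
from st import *; show([530,-146,-2+2],-6.3)
E
```

```text
t 1.43 p [ 532.8 -138.3  117.9] yaw -5.8 f [0.3 0.1 0.4] open 85.1 q [ 0.09  0.55  0.08  2.1  -0.1   0.49 -1.41]
lin(mm) [ -1.7   8.5 117.8] rot [-0.28  0.13  0.5 ]
```

>>> move_arm(linear=[[-0.0015,0.0085,0.03],[-0.0015,0.0085,0.06],[-0.0015,0.0085,0.08],[-0.0015,0.0085,0.1],[-0.0015,0.0085,0.11],[-0.0015,0.0085,0.115],[-0.0015,0.0085,0.115],[-0.0015,0.0085,0.115]], rotation=[[0,0,0.5],[0,0,0.5],[0,0,0.5],[0,0,0.5],[0,0,0.5],[0,0,0.5],[0,0,0.5],[0,0,0.5]], gripper=[1,1,1,1,1,1,1,1])

```text
clock: 2.1
tool_pos: [530.4, -146.3, 3.4]
ee_rot: [-0.002, 0.998, -0.055, -0.001]
ft_force: [0.0, -0.7, 0.1]
opening: 85.4
```

Run:
```python
from st import *; show([530,-146,3],-6.3)
from rig import vision
import cv2
a=vision.capture("top")["img"][150:300,300:420];b=vision.capture("side")["img"][150:270,280:420]
cv2.imwrite("pics/g1.png",np.hstack([cv2.resize(a,(400,500)),cv2.resize(b,(400,500))]))
```

```text
t 2.1 p [ 530.4 -146.3    3.4] yaw -6.32 f [ 0.  -0.7  0.1] open 85.4 q [ 0.14  0.75  0.04  2.15 -0.13  0.25 -1.39]
lin(mm) [-0.4 -0.2  0.4] rot [-0.27  0.12 -0.02]
```

View pics/g1.png

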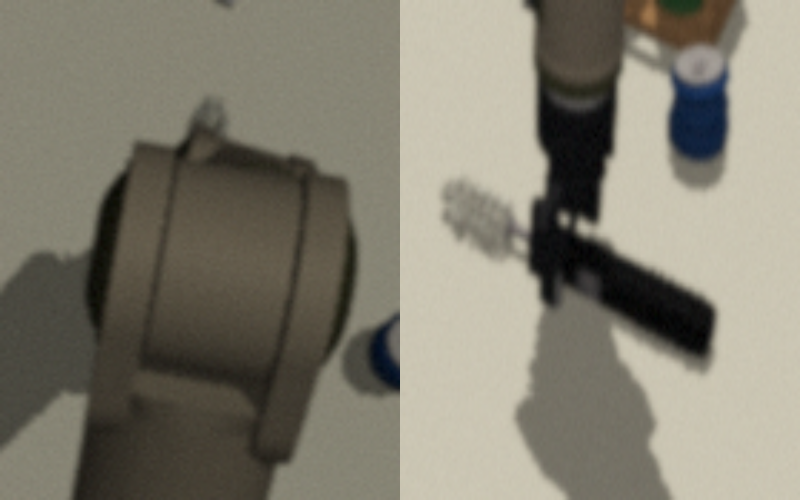

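The side half shows the fingers straddling the front of the handle at about (548,245). The button is visible at (588,285), clear of the finger, so I'm closing.

>>> move_arm(linear=[[0,0,0],[0,0,0],[0,0,0],[0,0,0],[0,0,0],[0,0,0],[0,0,0],[0,0,0]], rotation=[[0,0,0],[0,0,0],[0,0,0],[0,0,0],[0,0,0],[0,0,0],[0,0,0],[0,0,0]], gripper=[-1,-1,-1,-1,-1,-1,-1,-1], grip_force=50)

```text
clock: 2.87
tool_pos: [531.0, -146.4, 4.4]
ee_rot: [-0.002, 0.998, -0.055, 0.0]
ft_force: [-0.2, 0.3, 7.0]
opening: 29.3
```

>>> move_arm(linear=[[0,0,-0.02],[0,0,-0.05],[0,0,-0.08],[0,0,-0.11],[0,0,-0.12],[0,0,-0.12],[0,0,-0.12],[0,0,-0.12]], rotation=[[0,0,0],[0,0,0],[0,0,0],[0,0,0],[0,0,0],[0,0,0],[0,0,0],[0,0,0]], gripper=[-1,-1,-1,-1,-1,-1,-1,-1])

```text
clock: 3.53
tool_pos: [530.2, -146.7, 123.0]
ee_rot: [-0.002, 0.998, -0.055, -0.001]
ft_force: [0.4, 0.6, -1.7]
opening: 29.3
```

Run:
```python
from st import *; show([540,165.5,120],5.45)
```

```text
t 3.53 p [ 530.2 -146.7  123. ] yaw -6.29 f [ 0.4  0.6 -1.7] open 29.3 q [ 0.11  0.55  0.09  2.1  -0.11  0.5  -1.4 ]
lin(mm) [ -24.5 -311.3    4.6] rot [ -0.28   0.09 -11.74]
```

>>> move_arm(linear=[[-0.0245,-0.311,0],[-0.0245,-0.311,0],[-0.0245,-0.311,0],[-0.0245,-0.311,0],[-0.0245,-0.311,0],[-0.0245,-0.311,0],[-0.0245,-0.311,0],[-0.0245,-0.311,0]], rotation=[[0,0,-4],[0,0,-8],[0,0,-11.75],[0,0,-11.75],[0,0,-11.75],[0,0,-11.75],[0,0,-11.75],[0,0,-11.75]], gripper=[-1,-1,-1,-1,-1,-1,-1,-1])

```text
clock: 4.2
tool_pos: [538.7, 171.2, 122.4]
ee_rot: [-0.003, 0.999, 0.05, -0.002]
ft_force: [0.6, 0.9, -2.2]
opening: 28.8
```

Run:
```python
from st import *; show([540,165.5,60],5.45)
```

```text
t 4.2 p [538.7 171.2 122.4] yaw 5.76 f [ 0.6  0.9 -2.2] open 28.8 q [-0.47  0.56  0.09  2.07 -0.11  0.52 -1.76]
lin(mm) [ 1.   6.2 62.3] rot [-0.38  0.21  0.31]
```

>>> move_arm(linear=[[0.001,0.006,0.02],[0.001,0.006,0.04],[0.001,0.006,0.055],[0.001,0.006,0.065],[0.001,0.006,0.065],[0.001,0.006,0.065],[0.001,0.006,0.065],[0.001,0.006,0.065]], rotation=[[0,0,0.3],[0,0,0.3],[0,0,0.3],[0,0,0.3],[0,0,0.3],[0,0,0.3],[0,0,0.3],[0,0,0.3]], gripper=[-1,-1,-1,-1,-1,-1,-1,-1])

```text
clock: 4.87
tool_pos: [540.4, 165.6, 58.0]
ee_rot: [-0.003, 0.999, 0.047, -0.001]
ft_force: [-0.2, 0.6, -2.2]
opening: 29.2
```

Run:
```python
from st import *; show([540,165.5,57],5.45)
from rig import vision
import cv2
from h import *
C={n:vision.capture(n) for n in("top","side")}
for n in C: np.savez(n+"1.npz",**C[n])
# expected brush points with axis z = tcp+12.6
s,p,R=pose(); z=p[2]+12.6
def proj(c,P):
    Q=np.linalg.inv(c["world_from_camera"])@np.r_[P,1]; q=c["mtx"]@Q[:3]; return q[:2]/q[2]
x=R[:,0]
for n in C:
    print(n,[proj(C[n],[p[0]+x[0]*d,p[1]+x[1]*d,z]).round(1).tolist() for d in(-150,30,70,150)])
a=C["top"]["img"][150:300,200:300];b=C["side"]["img"][240:365,200:380]
cv2.imwrite("pics/g2.png",np.hstack([cv2.resize(a,(340,510),interpolation=2),cv2.resize(b,(459*800//800,510),interpolation=2)]))
```

```text
t 4.87 p [540.4 165.6  58. ] yaw 5.44 f [-0.2  0.6 -2.2] open 29.2 q [-0.44  0.66  0.06  2.1  -0.13  0.38 -1.75]
lin(mm) [-0.4  0.1  1. ] rot [-0.39  0.15 -0.01]
top [[253.0, 272.8], [248.6, 209.5], [247.7, 195.7], [245.8, 168.4]]
side [[354.1, 295.6], [280.1, 278.5], [264.3, 274.9], [233.1, 267.7]]
```

View pics/g2.png

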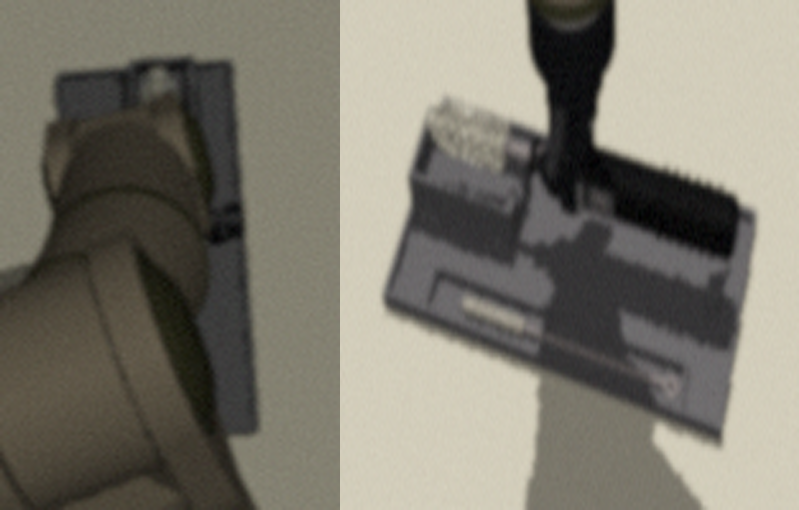

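The top half shows the head at (157,80) centred between the pocket walls (131 to 190) once parallax is allowed for. In the side half the head tip is at (430,110) and the tail at (740,225), so the brush lies perhaps 2–4 mm towards the robot. I'll shift 2 mm forward and lower it slowly.

>>> move_arm(linear=[[0.002,0,0.006],[0.002,0,0.012],[0.002,0,0.018],[0.002,0,0.024],[0.002,0,0.028],[0.002,0,0.03],[0.002,0,0.031],[0.002,0,0.031]], rotation=[[0,0,0],[0,0,0],[0,0,0],[0,0,0],[0,0,0],[0,0,0],[0,0,0],[0,0,0]], gripper=[-1,-1,-1,-1,-1,-1,-1,-1])

```text
clock: 5.63
tool_pos: [542.2, 166.1, 26.8]
ee_rot: [-0.003, 0.999, 0.048, -0.002]
ft_force: [0.4, 0.2, -1.8]
opening: 29.1
```

>>> move_arm(linear=[[0,0,0.001],[0,0,0.002],[0,0,0.003],[0,0,0.0035],[0,0,0.0035],[0,0,0.0035],[0,0,0.0035],[0,0,0.0035]], rotation=[[0,0,0],[0,0,0],[0,0,0],[0,0,0],[0,0,0],[0,0,0],[0,0,0],[0,0,0]], gripper=[-1,-1,-1,-1,-1,-1,-1,-1])

```text
clock: 6.3
tool_pos: [542.2, 166.1, 23.4]
ee_rot: [-0.003, 0.999, 0.048, -0.001]
ft_force: [-1.4, 0.2, -0.4]
opening: 28.8
```

Run:
```python
from st import *; show([540,165.5,23.4],5.45)
```

```text
t 6.3 p [542.2 166.1  23.4] yaw 5.45 f [-1.4  0.2 -0.4] open 28.8 q [-0.43  0.72  0.05  2.11 -0.13  0.32 -1.74]
lin(mm) [-2.3  0.4  0. ] rot [-0.4   0.15 -0.  ]
```

>>> move_arm(linear=[[0,0,0.0005],[0,0,0.001],[0,0,0.001],[0,0,0.001],[0,0,0.001],[0,0,0.001],[0,0,0.001],[0,0,0.001]], rotation=[[0,0,0],[0,0,0],[0,0,0],[0,0,0],[0,0,0],[0,0,0],[0,0,0],[0,0,0]], gripper=[-1,-1,-1,0.4,0.4,0.4,0.4,0.4])

```text
clock: 6.97
tool_pos: [542.2, 166.2, 22.3]
ee_rot: [-0.003, 0.999, 0.048, -0.002]
ft_force: [-0.1, 0.2, 0.2]
opening: 59.8
```

>>> move_arm(linear=[[0,0,0],[0,0,0],[0,0,0],[0,0,-0.03],[0,0,-0.06],[0,0,-0.1],[0,0,-0.12],[0,0,-0.12]], rotation=[[0,0,0],[0,0,0],[0,0,0],[0,0,0],[0,0,0],[0,0,0],[0,0,0],[0,0,0]], gripper=[0.4,0.4,0.4,0.4,0.4,0.4,0.4,0.4])

```text
clock: 7.63
tool_pos: [544.8, 165.9, 146.7]
ee_rot: [-0.004, 0.999, 0.047, 0.002]
ft_force: [0.2, -0.0, 0.3]
opening: 59.8
```

Run:
```python
from st import *; show([540,165.5,23.4],5.45)
from rig import vision
import cv2
from h import *
C={n:vision.capture(n) for n in("top","side")}
for n in C: np.savez(n+"2.npz",**C[n])
c=C["side"]; h=blob((c["img"].max(2)<28).astype(np.uint8),(265,240,385,330)); print("side handle rect z36",rect(c,h,36)[:3])
u=np.radians(5.45); d=np.array([np.cos(u),np.sin(u)]); t=(ray(c,h,36)[:,:2]-[540,165.5])@d; print("along tray x",t.min(),t.max())
a=C["top"]["img"][150:300,200:300];b=C["side"]["img"][240:365,200:380]
cv2.imwrite("pics/g3.png",np.hstack([cv2.resize(a,(340,510),interpolation=2),cv2.resize(b,(459,510),interpolation=2)]))
```

```text
t 7.63 p [544.8 165.9 146.7] yaw 5.43 f [ 0.2 -0.   0.3] open 59.8 q [-0.46  0.53  0.1   2.05 -0.11  0.57 -1.76]
lin(mm) [ -5.3   1.  123.3] rot [-0.5  -0.23 -0.02]
side handle rect z36 (array([479.71841431, 162.40844727]), [41.755306243896484, 175.7042236328125], np.float32(6.0430765))
along tray x -148.31643915723646 27.537619679810817
```

View pics/g3.png

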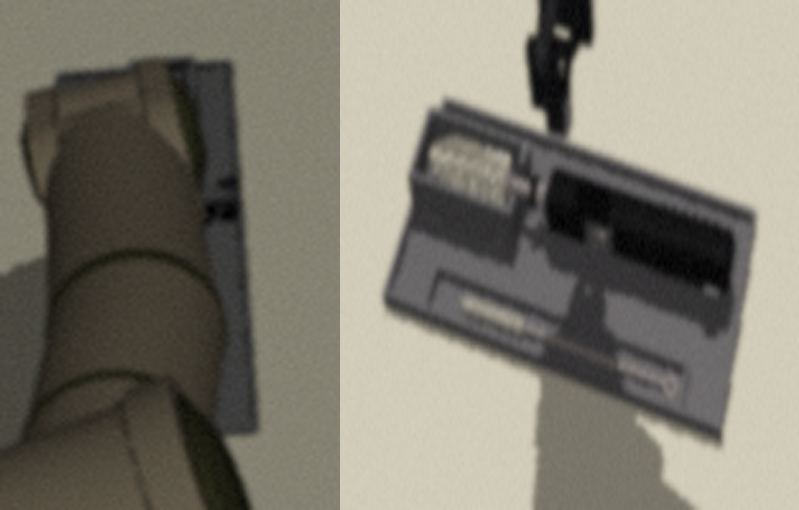

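The brush is seated: head in the pocket at (470,165), neck in the notch at (525,185), tail in the cradle at (710,290). The button shows at (598,232). I'll go down over the button at tray x = -25.

Run:
```python
from st import *; from h import *
c=dict(np.load("side2.npz"));u=np.radians(5.45); d=np.array([np.cos(u),np.sin(u)])
r=ray(c,[[301.2,296.9]],36)[:,:2]-[540,165.5]; print("button tray x,y",r@d,r@[-d[1],d[0]])
show([515.1,163.3,22.5],5.45)
```

```text
button tray x,y [-25.37737328] [14.11497484]
t 7.73 p [542.9 165.5 143. ] yaw 5.46 f [ 0.3 -0.  -1.1] open 59.6 q [-0.46  0.53  0.1   2.05 -0.11  0.57 -1.76]
lin(mm) [-27.8   0.5 120.6] rot [-0.43  0.05  0.01]
```

>>> move_arm(linear=[[-0.0275,0,0.02],[-0.0275,0,0.05],[-0.0275,0,0.08],[-0.0275,0,0.1],[-0.0275,0,0.112],[-0.0275,0,0.12],[-0.0275,0,0.12],[-0.0275,0,0.12]], rotation=[[0,0,0],[0,0,0],[0,0,0],[0,0,0],[0,0,0],[0,0,0],[0,0,0],[0,0,0]], gripper=[0.4,0.4,0.4,0.4,0.4,0.4,0.4,0.4])

```text
clock: 8.4
tool_pos: [514.8, 163.5, 22.3]
ee_rot: [-0.003, 0.999, 0.048, -0.002]
ft_force: [0.4, -0.3, 0.4]
opening: 60.0
```

Run:
```python
from st import *; show([515.1,163.3,22.5],5.45)
```

```text
t 8.4 p [514.8 163.5  22.3] yaw 5.45 f [ 0.4 -0.3  0.4] open 60.0 q [-0.44  0.71  0.04  2.17 -0.14  0.27 -1.75]
lin(mm) [ 0.3  0.3 -0.2] rot [-0.4   0.15  0.  ]
```

>>> move_arm(linear=[[0,0,0],[0,0,0],[0,0,0],[0,0,0],[0,0,0],[0,0,0],[0,0,0],[0,0,0]], rotation=[[0,0,0],[0,0,0],[0,0,0],[0,0,0],[0,0,0],[0,0,0],[0,0,0],[0,0,0]], gripper=[-1,-1,-1,-1,-1,-1,-1,-1], grip_force=40)

```text
clock: 9.07
tool_pos: [515.2, 163.6, 23.4]
ee_rot: [-0.004, 0.999, 0.048, -0.001]
ft_force: [-0.2, -0.9, 6.8]
opening: 29.4
```

>>> move_arm(linear=[[-0.004,0,0],[-0.008,0,0],[-0.012,0,0],[-0.016,0,0],[-0.02,0,0],[-0.024,0,0],[-0.028,0,0],[-0.03,0,0]], rotation=[[0,0,0],[0,0,0],[0,0,0],[0,0,0],[0,0,0],[0,0,0],[0,0,0],[0,0,0]], gripper=[-1,-1,-1,-1,-1,-1,-1,-1])

```text
clock: 9.73
tool_pos: [484.9, 160.7, 23.4]
ee_rot: [-0.004, 0.999, 0.048, -0.001]
ft_force: [3.4, 1.2, 1.4]
opening: 29.4
```

>>> move_arm(linear=[[-0.005,0,0],[-0.011,0,0],[-0.017,0,0],[-0.023,0,0],[-0.029,0,0],[-0.035,0,0],[-0.041,0,0],[-0.045,0,0]], rotation=[[0,0,0],[0,0,0],[0,0,0],[0,0,0],[0,0,0],[0,0,0],[0,0,0],[0,0,0]], gripper=[-1,-1,-1,-1,-1,-1,-1,-1])

```text
clock: 10.4
tool_pos: [438.9, 156.2, 23.5]
ee_rot: [-0.004, 0.999, 0.048, -0.001]
ft_force: [1.9, 1.4, -0.3]
opening: 29.4
```

>>> move_arm(linear=[[-0.001,0,0],[-0.002,0,0],[-0.003,0,0],[-0.004,0,0],[-0.005,0,0],[-0.005,0,0],[-0.005,0,0],[-0.005,0,0]], rotation=[[0,0,0],[0,0,0],[0,0,0],[0,0,0],[0,0,0],[0,0,0],[0,0,0],[0,0,0]], gripper=[-1,-1,-1,-1,-1,-1,-1,-1])

```text
clock: 11.07
tool_pos: [433.8, 155.7, 23.5]
ee_rot: [-0.003, 0.999, 0.048, -0.001]
ft_force: [1.8, -0.0, 0.7]
opening: 29.3
```

>>> move_arm(linear=[[-0.0005,0,0],[-0.001,0,0],[-0.0015,0,0],[-0.002,0,0],[-0.0025,0,0],[-0.003,0,0],[-0.003,0,0],[-0.003,0,0]], rotation=[[0,0,0],[0,0,0],[0,0,0],[0,0,0],[0,0,0],[0,0,0],[0,0,0],[0,0,0]], gripper=[-1,-1,-1,-1,-1,-1,-1,-1])

```text
clock: 11.73
tool_pos: [430.6, 155.4, 23.5]
ee_rot: [-0.003, 0.999, 0.048, -0.002]
ft_force: [1.8, 0.7, -0.5]
opening: 29.4
```

>>> move_arm(linear=[[-0.0005,0,0],[-0.001,0,0],[-0.0015,0,0],[-0.002,0,0],[-0.002,0,0],[-0.002,0,0],[-0.002,0,0],[-0.002,0,0]], rotation=[[0,0,0],[0,0,0],[0,0,0],[0,0,0],[0,0,0],[0,0,0],[0,0,0],[0,0,0]], gripper=[-1,-1,-1,-1,-1,-1,-1,-1])

```text
clock: 12.4
tool_pos: [428.5, 155.2, 23.5]
ee_rot: [-0.003, 0.999, 0.048, -0.002]
ft_force: [1.8, -0.5, 0.1]
opening: 29.4
```

>>> move_arm(linear=[[-0.0005,0,0],[-0.001,0,0],[-0.0015,0,0],[-0.002,0,0],[-0.002,0,0],[-0.002,0,0],[-0.002,0,0],[-0.002,0,0]], rotation=[[0,0,0],[0,0,0],[0,0,0],[0,0,0],[0,0,0],[0,0,0],[0,0,0],[0,0,0]], gripper=[-1,-1,-1,-1,-1,-1,-1,-1])

```text
clock: 13.07
tool_pos: [428.0, 155.3, 23.5]
ee_rot: [-0.004, 0.999, 0.048, -0.0]
ft_force: [5.7, 0.1, -1.6]
opening: 29.7
```

>>> move_arm(linear=[[-0.0005,0,0],[-0.001,0,0],[-0.0015,0,0],[-0.0015,0,0],[-0.0015,0,0],[-0.0015,0,0],[-0.0015,0,0],[-0.0015,0,0]], rotation=[[0,0,0],[0,0,0],[0,0,0],[0,0,0],[0,0,0],[0,0,0],[0,0,0],[0,0,0]], gripper=[-1,-1,-1,-1,-1,-1,-1,-1])

```text
clock: 13.73
tool_pos: [427.9, 155.5, 23.6]
ee_rot: [-0.004, 0.999, 0.047, 0.001]
ft_force: [8.3, 0.9, -3.9]
opening: 29.6
```

Run:
```python
from st import *; show([453.3,157.2,22.5],5.45)
from rig import vision
import cv2
from h import *
c=vision.capture("side");np.savez("side3.npz",**c)
cv2.imwrite("pics/g4.png",cv2.resize(c["img"][250:350,205:405],(800,400),interpolation=2))
```

```text
t 13.73 p [427.9 155.5  23.6] yaw 5.41 f [ 8.3  0.9 -3.9] open 29.6 q [-0.49  0.67  0.04  2.36 -0.29  0.11 -1.65]
lin(mm) [25.4  0.7  1.1] rot [-0.44 -0.1  -0.04]
```

View pics/g4.png

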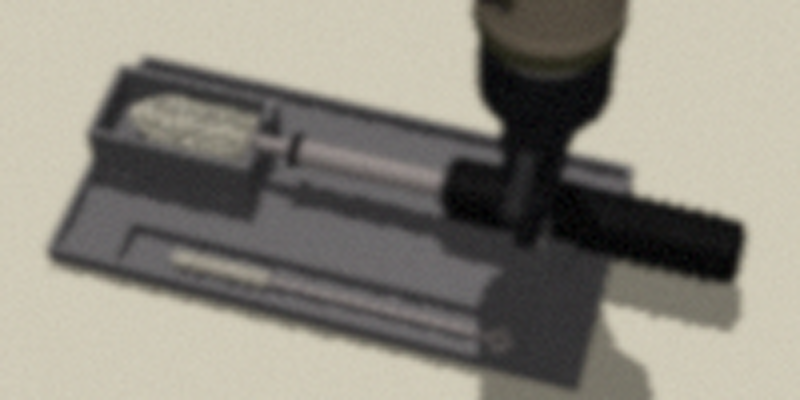

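The picture shows the head held against the notch wall at (255,140), a long piece of shaft exposed, and the handle front at (445,190). The pull of 87.7 mm matches 81 mm of travel plus the head's 7 mm of slack, and the force rose at the end. Joint 6 is close to its limit, so I'll ease forward slightly and let go.

>>> move_arm(linear=[[0.0005,0,0],[0.0005,0,0],[0.0005,0,0],[0.0005,0,0],[0.0005,0,0],[0.0005,0,0],[0.0005,0,0],[0.0005,0,0]], rotation=[[0,0,0],[0,0,0],[0,0,0],[0,0,0],[0,0,0],[0,0,0],[0,0,0],[0,0,0]], gripper=[-1,-1,-1,0.2,0.2,0.2,0.2,0.2])

```text
clock: 14.45
tool_pos: [428.1, 155.4, 23.6]
ee_rot: [-0.004, 0.999, 0.047, 0.001]
ft_force: [-0.2, -0.7, 0.0]
opening: 51.5
```

Run:
```python
from st import *; show([455,157.6,22.5],5.45)
```

```text
t 14.45 p [428.1 155.4  23.6] yaw 5.41 f [-0.2 -0.7  0. ] open 51.5 q [-0.49  0.67  0.04  2.36 -0.29  0.11 -1.65]
lin(mm) [26.9  0.4  1.1] rot [-0.44 -0.08 -0.04]
```

>>> move_arm(linear=[[0.005,0,0],[0.01,0,0],[0.015,0,0],[0.02,0,0],[0.025,0,0],[0.029,0,0],[0.029,0,0],[0.029,0,0]], rotation=[[0,0,0],[0,0,0],[0,0,0],[0,0,0],[0,0,0],[0,0,0],[0,0,0],[0,0,0]], gripper=[0.2,0.2,0.2,0.2,0.2,0.2,0.2,0.2])

```text
clock: 15.12
tool_pos: [457.2, 158.2, 23.6]
ee_rot: [-0.004, 0.999, 0.047, 0.001]
ft_force: [-0.4, -0.2, 0.1]
opening: 51.5
```

Run:
```python
from st import *; show([457,157.6,22.5],5.45)
from rig import vision
import cv2
from h import *
c=vision.capture("side");np.savez("side4.npz",**c)
h=blob((c["img"].max(2)<28).astype(np.uint8),(310,265,405,340));u=np.radians(5.45); d=np.array([np.cos(u),np.sin(u)]); t=(ray(c,h,36)[:,:2]-[540,165.5])@d; print("tail tray x",t.min())
cv2.imwrite("pics/g5.png",cv2.resize(c["img"][255:345,255:400],(790,490),interpolation=2))
```

```text
t 15.12 p [457.2 158.2  23.6] yaw 5.41 f [-0.4 -0.2  0.1] open 51.5 q [-0.49  0.68  0.06  2.3  -0.28  0.16 -1.64]
lin(mm) [-0.2  0.6  1.1] rot [-0.44 -0.08 -0.04]
tail tray x -233.68459668451283
```

View pics/g5.png

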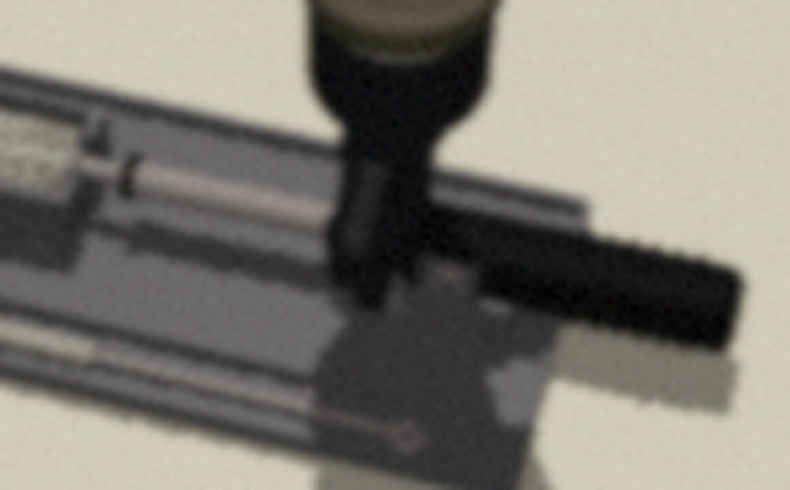

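The tail moved from -148 to -234 mm. Less about 6 mm of head slack, that is the full 80 mm draw. The button shows at (455,275), clear of the fingers, which straddle the front of the handle. Gripping and lifting.

>>> move_arm(linear=[[0,0,0],[0,0,0],[0,0,0],[0,0,0],[0,0,0],[0,0,0],[0,0,0],[0,0,0]], rotation=[[0,0,0],[0,0,0],[0,0,0],[0,0,0],[0,0,0],[0,0,0],[0,0,0],[0,0,0]], gripper=[-1,-1,-1,-1,-1,-1,-1,-1], grip_force=50)

```text
clock: 15.83
tool_pos: [456.5, 157.9, 23.7]
ee_rot: [-0.004, 0.999, 0.047, 0.0]
ft_force: [-1.4, -0.6, 6.3]
opening: 28.9
```

>>> move_arm(linear=[[0,0,-0.008],[0,0,-0.02],[0,0,-0.035],[0,0,-0.055],[0,0,-0.075],[0,0,-0.09],[0,0,-0.1],[0,0,-0.1]], rotation=[[0,0,0],[0,0,0],[0,0,0],[0,0,0],[0,0,0],[0,0,0],[0,0,0],[0,0,0]], gripper=[-1,-1,-1,-1,-1,-1,-1,-1])

```text
clock: 16.5
tool_pos: [457.0, 157.5, 125.8]
ee_rot: [-0.004, 0.999, 0.047, 0.001]
ft_force: [0.7, -0.6, -1.6]
opening: 29.4
```

>>> move_arm(linear=[[0,0,0],[0,0,0],[0,0,0],[0,0,0],[0,0,0],[0,0,0],[0,0,0],[0,0,0]], rotation=[[0,0,0],[0,0,0],[0,0,0],[0,0,0],[0,0,0],[0,0,0],[0,0,0],[0,0,0]], gripper=[-1,-1,-1,-1,-1,-1,-1,-1])

```text
clock: 17.17
tool_pos: [457.0, 157.5, 125.6]
ee_rot: [-0.004, 0.999, 0.047, 0.001]
ft_force: [0.6, -0.5, -1.7]
opening: 29.5
```

Run:
```python
from st import *; show([457,157.6,122],5.45)
from rig import vision
import cv2
from h import *
c=vision.capture("side");np.savez("side5.npz",**c)
cv2.imwrite("pics/g6.png",cv2.resize(c["img"][200:360,180:440],(790,486),interpolation=2))
```

```text
t 17.17 p [457.  157.5 125.6] yaw 5.41 f [ 0.6 -0.5 -1.7] open 29.5 q [-0.57  0.49  0.18  2.25 -0.23  0.41 -1.68]
lin(mm) [-0.  -0.1  3.6] rot [-0.49 -0.18 -0.03]
```

View pics/g6.png

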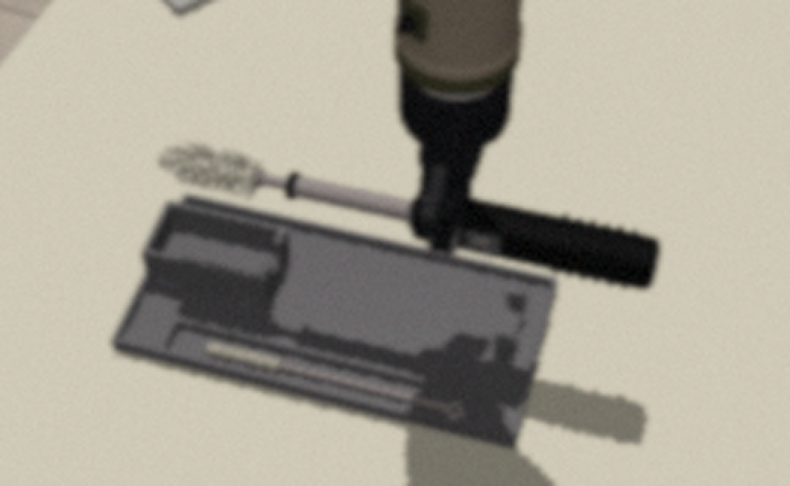

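The brush is in the air and level. The head tip is at (160,160), the tail at (655,262), and the button shows at (483,240), clear of the fingers. I'll check the length and hand in.

Run:
```python
from h import *; from rig import bot
c=dict(np.load("side5.npz")); p=ray(c,[[232.7,252.7],[395.6,286.2]],138); print(p.round(1),np.linalg.norm(p[0]-p[1]))
bot.hand_in()
```

```text
[[678.3 185.4 138. ]
 [304.2 141.5 138. ]] 376.6820798292342
the job is handed in; nothing more can be done
```

I laid the collapsed brush in the tray and let go. I then pressed the button, pulled the handle out to its hard end, and released it so the button could spring out. I re-gripped the front of the handle clear of the button, lifted about 100 mm, and handed in at about 17 s holding it there. The hand-in reports no verdict.

**Last checks:**
- **Length:** the side view gave about 377 mm overall, against 380 mm expected fully extended. My corner picks are only good to a few mm. The handle tail moved 85 mm in the tray. Less about 6 mm of head slack, that matches the 80 mm second stop.
- **Hold:** the brush looks level in the picture. The brush axis is at about 138 mm by the tool height, clear of the tray. The force reading of -1.7 N is close to the brush's weight, and the opening of 29.5 mm fits the handle.
- **Button:** it is visible and clear of the fingers. That it is fully out is judged only from the pictures and the draw length.
- **Other objects:** the straw brush still lies in its slot in the last picture. I did not measure the bottles, can, saucer and tongs again at the end; nothing I did came near them.

**Disagreement:** joint 6 reached about 0.11 rad, its lower limit, at the end of the pull. The pull force had also risen to 8 N, which points to the hard end of the handle rather than the arm's limit.

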